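Put a mispacked gift set right

ROBOT

A 6-joint arm with a two-finger parallel gripper is mounted at the origin on a cart in front of the work surface, level with it; the furniture and walls round the work are solid. World frame = base frame: x ahead of the robot, y to its left, z up, the work surface at z = 0. Lengths are in m, angles in rad, forces in N, time in s.
With the tool pointing down it reaches from about 0.3 to 0.775 m from the base axis. Payload 14.6 kg.
Tool frame: the origin (TCP) lies on the centre line of the jaws, within the pads' length; the fingertips stand 14 mm ahead of it and the grasp point (between the pads) lies 5 mm behind it; x points along the fingers, y is the direction in which the jaws open and shut, and the axes are right-handed (so a half turn about x gives the same grasp; the last joint's range is limited). The gripper opens to 94 mm and grips with 3 to 60 N. Pads are 16 mm wide; open, the fingers measure 119 mm over their backs; the gripper's body (75 mm by 177 mm) begins 78 mm behind the grasp point.
Start: joints at [-0.067, 0.3, 1.521, -0, 1.321, -0.067], TCP at [0.55, -0, 0.219] pointing down, gripper open.
Joint ranges: [-3.03, 3.03], [-0.79, 2.21], [0.23, 2.52], [-1.04, 4.18], [0, 3.07], [-2.55, 2.55]. Speed limits (rad/s): [2.22, 2.22, 2.57, 3.14, 3.14, 3.14].

INTERFACE

Orientations are given as [roll, pitch, yaw] about the fixed x, y, z axes, in that order (R = Rz(yaw) Ry(pitch) Rx(roll)).
In Python, from station import * gives the robot as it stands. The module is installed in compiled form; this text tells all that it offers.
- The arm moves only by the shell command python3 -m handwheel 'ROWS' [FORCE]. ROWS is JSON, a list of rows, each a list of 3 entries, a list of its own where there are three numbers: the shift along the tool's x, y, z in mm, then the turn about the tool's x in rad, then the gripper command: -1 is fully open, 1 is shut, values between are in proportion. In form: [[[dx, dy, dz], spin, gripper], ...]. A call has exactly 5 rows; each row is the pose to reach, as a shift and turn from the pose measured when the call began, along the tool's axes at that moment; what a row does not reach only later rows make up. A row lasts 1/10 s, in which the tool goes at most 50 mm and 8.59 degrees, less where a joint would pass 70% of its speed; a pose out of reach is approached as far as the arm can. A call with a gripper value outside its range is refused whole. The fingers move at their own pace and stop on an object; FORCE is the grip in N (left out, the last holds). Time passes only in rows, so rows that repeat a pose let the fingers close, or fill a call up. It gives the time, the measured TCP pose, the force and the opening at its end, in the units of the state.
- get_obs(): the state, without advancing time (a new reading comes with each control period).
- camera(name): name is "scene" or "side" or "wrist"; returns (picture, depth): 384x512x3 uint8, blue, green, red; 384x512 float32, m along the optical axis (not along the pixel's ray), 0 where there is no reading.
- camera_info(name): a dict with "fx", "fy", "cx", "cy" (pixels), "k1" (the pictures are not rectified: a ray, as slopes to the right and down, at radius r is drawn at 1 + k1 r^2 times it, then the intrinsics apply), "extrinsics" (4x4, takes a point from camera to world coordinates). Camera axes: x right, y down, z forward; pixel columns grow to the right and rows downward; lengths in m; the calibration is good to about 2 mm. A picture is of the moment at which its call begins: read the wrist's pose just before it. camera_info takes no time and is no camera call; for the wrist camera it gives the pose at the moment of the call.
- hand_in(): hands the job in, once; it reports no verdict.
The state is a dict: "time_s": time; "qpos": joint angles; "joint_vel": joint speeds; "tau": joint torques, N m; "ee_pos": TCP position; "eef_rot": TCP orientation; "force": force on the tool from outside, world axes, zero at the start; "moment": the same for the moment, N m; "grip_width": finger opening in m.
Only numpy, scipy, OpenCV 4.12 (cv2) and the standard library are available. Lean on these libraries where they do the work, as an engineer would, in place of code of your own. Each camera call takes 0.05 s, during which the arm holds its last target. There are 200 camera calls.

TASK

This fitted gift-set tray has been packed wrongly: the salve pot, the soap bar and the dropper bottle each sit in a place made for another, and the round balm tin still stands on the bench. Set all four so that each sits fully down in the well made for it, and keep the dropper bottle upright throughout so that it cannot leak.

Things in the scene. Friction and masses are not known exactly. Their poses are not given: they have to be found in the camera images.
- salve_pot: Low round cosmetic pot with a white base and a tan screw lid: 65 mm across, 29 mm high, about 0.07 kg. Origin: centre of its underside, z up. At the start it stands on top of bar_block, bridging that block's oblong well.
- soap_bar: Plain cream soap bar, 42 mm (its x) by 63 mm (its y) by 26 mm high, rounded edges, about 0.11 kg. Origin: centre of its underside, z up. At the start it lies flat on top of bottle_block, hiding that block's narrow well.
- bottle: Amber glass dropper bottle with a black dropper top, 102 mm high, about 0.07 kg: round body 33 mm across up to about 60 mm, rounding in to a 24 mm black collar at 65 to 77 mm, then a thin rubber bulb. Hold it by the body. Origin: centre of its underside, z up. At the start it stands upright and loose inside the wide round well of pot_block.
- balm_tin: Flat round metal balm tin, 49 mm across its lid (body 47 mm), 25 mm high, 0.05 kg. Origin: centre of its underside, z up. At the start it stands on the bench to the left of the tray.
- tray: Dark wooden tray with low rims, 112 mm (x) by 434 mm (y), 14 mm high, brass bail at each end; fixed while you work. In it four pale blocks of equal outline stand in a row along its y, in any order, pitch 105.5 mm, turned as the tray. Each has one flat-floored well, lined with grey felt, in the middle of its top, with a 3 mm chamfer at the mouth. Origin: centre of the underside, on the bench.
- pot_block: Pale block in the tray, 100 mm (x) by 104 mm (y), 26 mm high, with a round well 73 mm wide and 12 mm deep (floor 14 mm above the origin), made for the salve pot. Origin: centre of the block's underside, 5 mm above the bench; z up.
- bar_block: Pale block in the tray, 100 mm (x) by 104 mm (y), 26 mm high, with an oblong well, 50 mm along x by 70 mm along y, 10 mm deep (floor 16 mm above the origin), made for the soap bar, whose long side (its y) then runs along the block's y, either way round. Origin: centre of the block's underside, 5 mm above the bench; z up.
- bottle_block: Pale block in the tray, 100 mm (x) by 104 mm (y), 38 mm high (the tallest of the four), with a round well 40 mm wide and 24 mm deep (floor 14 mm above the origin), made for the dropper bottle. Origin: centre of the block's underside, 5 mm above the bench; z up.
- tin_block: Pale block in the tray, 100 mm (x) by 104 mm (y), 26 mm high, with a round well 57 mm wide and 9 mm deep (floor 17 mm above the origin), made for the balm tin. Empty at the start. Origin: centre of the block's underside, 5 mm above the bench; z up.
There are look-alikes about, which are no part of the job. Leave any black or orange look-alike of the balm_tin alone.

How it is judged:
At the end, for the whole second after the job is handed in: Salve pot, soap bar, dropper bottle and balm tin each rest, released and still, upright on the floor of their own well: within 8 mm of its centre, no more than 4 mm above its floor and tilted less than 0.12 rad (horizontal distance between salve_pot and pot_block below 0.008 m and z of salve_pot in the frame of pot_block below 0.018 m and angle between each of salve_pot, soap_bar, bottle, balm_tin's own z axis and vertical below 0.12 rad and linear speed of each of salve_pot, soap_bar, bottle, balm_tin below 0.02 m/s and angular speed of each of salve_pot, soap_bar, bottle, balm_tin below 0.2 rad/s and horizontal distance between soap_bar and bar_block below 0.008 m and z of soap_bar in the frame of bar_block below 0.02 m and horizontal distance between bottle and bottle_block below 0.008 m and z of bottle in the frame of bottle_block below 0.018 m and horizontal distance between balm_tin and tin_block below 0.008 m and z of balm_tin in the frame of tin_block below 0.021 m); the robot touches nothing.
It fails at once if the dropper bottle is tipped more than 0.6 rad (about 35 degrees) from upright (angle between bottle's own z axis and vertical above 0.6 rad).
It also fails if it takes over 122 s, if anything falls off the work surface, if the arm or the gripper's body presses on something with over 40 N, if the wrist force passes 120 N, or if a joint passes its speed limit or range.

## Working session

There is one attempt and no reset: what is moved stays moved. The work goes in short steps, Python scripts to look and compute and a shell command to move; the robot and the scene stay as the last step left them, time stands still between calls to the robot, and variables do not carry over. Pictures are saved under pics/ and viewed, about 12 in all and at most 16, crops included, and the job is handed in when it is done.

```bash
mkdir -p pics; cat > h.py <<'E'
from station import *
import numpy as np, cv2
from scipy.spatial.transform import Rotation as R
def pt(info,depth,u,v,w=2):
    x=(u-info['cx'])/info['fx'];y=(v-info['cy'])/info['fy']
    xd,yd=x,y
    for _ in range(10):
        r2=x*x+y*y;f=1+info['k1']*r2;x,y=xd/f,yd/f
    return x,y
def world(info,depth):
    H,W=depth.shape;u,v=np.meshgrid(np.arange(W),np.arange(H))
    x,y=pt(info,depth,u,v)
    P=np.stack([x*depth,y*depth,depth],-1)
    T=np.array(info['extrinsics']);return P@T[:3,:3].T+T[:3,3]
def snap(name):
    i=camera_info(name);p,d=camera(name);Wd=world(i,d);Wd[d==0]=np.nan;return p,d,Wd,i
E
python3 - <<'E'
from h import *
for n in ['scene','wrist']:
    p,d,W,i=snap(n);cv2.imwrite(f'pics/{n}0.png',p);np.savez(f'{n}0',W=W,p=p)
    print(n,np.round(i['extrinsics'],3).tolist())
o=get_obs();print(o)
E
```

```text
scene [[-0.666, -0.4, 0.63, -0.367], [-0.746, 0.376, -0.55, 0.778], [-0.017, -0.836, -0.549, 0.823], [0.0, 0.0, 0.0, 1.0]]
wrist [[1.0, 0.001, -0.001, 0.55], [0.001, -0.968, -0.25, 0.072], [-0.001, 0.25, -0.968, 0.386], [0.0, 0.0, 0.0, 1.0]]
{'time_s': 0.1, 'qpos': array([-6.66115649e-02,  3.00401285e-01,  1.52154738e+00,  8.37011363e-06,
        1.32070105e+00, -6.66208674e-02]), 'joint_vel': array([ 1.71135366e-05,  3.50389768e-04, -2.05390988e-03,  8.04168747e-04,
       -1.26359688e-03,  8.89316222e-04]), 'tau': array([ 1.84928511e-03, -5.32644153e+01, -3.53284299e+01,  7.10431044e-02,
        2.34944851e-02, -7.30603051e-05]), 'ee_pos': array([5.49766756e-01, 8.35152909e-06, 2.18938875e-01]), 'eef_rot': array([-1.64508689,  1.56973923,  3.06730932]), 'force': array([ 0.55859803, -0.94710239,  0.35616186]), 'moment': array([-0.03621175, -0.01813326, -0.03168905]), 'grip_width': 0.09378535773472726}
```

View pics/scene0.png

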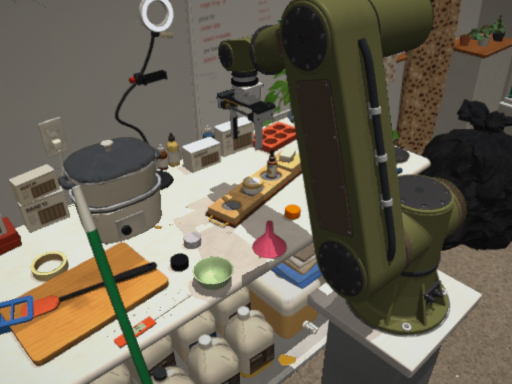

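View pics/wrist0.png

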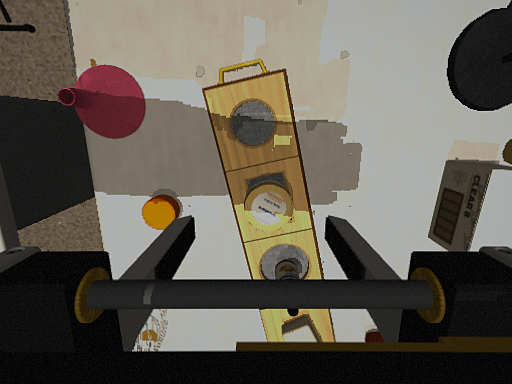

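The wrist view shows the tray turned about 0.2 rad. From top to bottom it has the empty tin well (253,122), the pot on the bar block (268,205), the bottle in the pot well (287,270), and the bottle block with the soap (300,330). The scene view shows a silver tin at (192,240), with black (180,262) and orange (292,211) look-alikes. Next I'll localise everything by depth.

```bash
python3 - <<'E'
from h import *
o=get_obs();print(np.round(R.from_euler('xyz',o['eef_rot']).as_matrix(),3))
a=np.load('wrist0.npz');W=a['W']
for (u,v) in [(253,122),(215,130),(268,208),(262,180),(287,280),(265,262),(300,330),(282,143),(340,100)]:
    print((u,v),np.round(W[v,u],3))
b=np.load('scene0.npz');S=b['W']
for (u,v) in [(192,240),(180,262),(292,211),(252,183),(231,204),(288,156)]: print((u,v),np.round(S[v,u],3))
# tray-level fit: block tops z 24..36 in wrist
m=(W[...,2]>.025)&(W[...,2]<.036)&(W[...,0]>.45)&(W[...,0]<.68)&(W[...,1]>-.06)
P=W[m][:,:2].astype(np.float32);print(cv2.minAreaRect(P),len(P))
# tin blob in scene
c=S[240,192];m=(np.hypot(S[...,0]-c[0],S[...,1]-c[1])<.045)&(S[...,2]>.018)&(S[...,2]<.032)
print('tin',cv2.minEnclosingCircle(S[m][:,:2].astype(np.float32)),m.sum(),np.median(S[m],0))
p,d,W2,i=snap('side');cv2.imwrite('pics/side0.png',p);np.savez('side0',W=W2,p=p)
E
```

```text
[[-0.001  1.     0.   ]
 [ 0.     0.    -1.   ]
 [-1.    -0.001 -0.   ]]
(253, 122) [0.541 0.074 0.026]
(215, 130) [0.492 0.064 0.035]
(268, 208) [ 0.56  -0.032  0.062]
(262, 180) [ 0.553 -0.004  0.022]
(287, 280) [0.558 0.028 0.318]
(265, 262) [ 0.558 -0.132  0.02 ]
(300, 330) [ 0.607 -0.211  0.069]
(282, 143) [0.579 0.048 0.033]
(340, 100) [0.659 0.104 0.002]
(192, 240) [0.489 0.257 0.025]
(180, 262) [0.434 0.333 0.026]
(292, 211) [ 0.398 -0.042  0.024]
(252, 183) [ 0.549 -0.018  0.063]
(231, 204) [0.552 0.066 0.022]
(288, 156) [ 0.591 -0.218  0.066]
((0.5505165457725525, 0.026997961103916168), (0.10017789155244827, 0.19817252457141876), 12.63814640045166) 7701
tin ((0.4990655183792114, 0.25040552020072937), 0.02585569955408573) 183 [0.49623377 0.25130384 0.02487216]
```

View pics/side0.png

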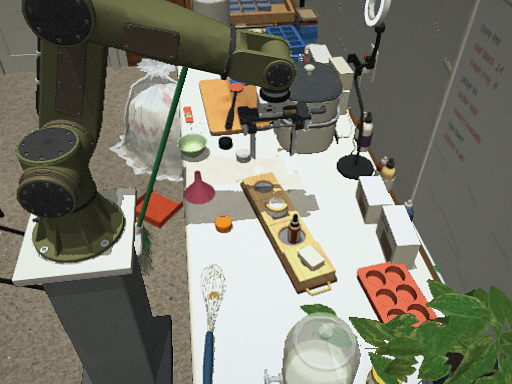

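The side view shows the same layout: soap (311,257), bottle (295,230), pot (276,207), empty well (264,187), silver tin (243,155). I'll move toward the bottle end for a near measurement.

```bash
python3 -m handwheel '[[[-20,10,50],-0.1,-1],[[-40,20,100],-0.22,-1],[[-60,20,130],-0.22,-1],[[-60,20,130],-0.22,-1],[[-60,20,130],-0.22,-1]]' 20
cat > m.py <<'E'
from h import *
import sys
def run(tag):
    o=get_obs();p,d,W,i=snap('wrist');cv2.imwrite(f'pics/{tag}.png',cv2.resize(p,(768,576)));np.savez(tag,W=W,p=p)
    print(np.round(o['ee_pos'],4),round(R.from_euler('xyz',o['eef_rot']).as_matrix()[1,1],3),np.round(o['force'],1));return W,p
def blob(W,c,r,z0,z1,rect=False):
    m=(np.hypot(W[...,0]-c[0],W[...,1]-c[1])<r)&(W[...,2]>z0)&(W[...,2]<z1)
    k=cv2.morphologyEx(m.astype(np.uint8),cv2.MORPH_OPEN,np.ones((3,3)))
    n,l,s,_=cv2.connectedComponentsWithStats(k)
    j=1+np.argmax(s[1:,4]);Q=W[l==j];P=Q[:,:2].astype(np.float32)
    return (cv2.minAreaRect(P) if rect else cv2.minEnclosingCircle(P)),len(P),np.round(np.median(Q,0),4)
E
python3 - <<'E'
from m import *
W,p=run('w1')
print('soap',blob(W,(.597,-.21),.05,.060,.080,True))
print('pot',blob(W,(.557,-.025),.045,.050,.070))
print('bottle',blob(W,(.573,-.125),.03,.085,.13))
print('bottlebody',blob(W,(.573,-.125),.03,.04,.079))
print('bblock',blob(W,(.597,-.215),.08,.037,.048,True))
print('lowtops',blob(W,(.56,-.05),.2,.026,.036,True))
E
```

```text
time_s: 0.65
ee_pos: [0.5697, -0.1304, 0.2786]
eef_rot: [-2.065, 1.57, 2.866]
force: [0.1, 0.4, 0.2]
grip_width: 0.0937
[ 0.5697 -0.1304  0.2786] 0.217 [0.1 0.4 0.2]
soap (((0.6095808744430542, -0.23227408528327942), (0.04205167293548584, 0.048429351300001144), 26.615341186523438), 809, array([ 0.6088, -0.2297,  0.0699]))
pot (((0.5608243942260742, -0.03330583870410919), 0.032369066029787064), 1754, array([ 0.5607, -0.0326,  0.0626]))
bottle (((0.5885419845581055, -0.1421472579240799), 0.011523764580488205), 239, array([ 0.5868, -0.1387,  0.0987]))
bottlebody (((0.5785315036773682, -0.13314440846443176), 0.009308628737926483), 58, array([ 0.5777, -0.1303,  0.0614]))
bblock (((0.6096382141113281, -0.23670707643032074), (0.09976532310247421, 0.1051870658993721), 12.415301322937012), 2411, array([ 0.596 , -0.2181,  0.0451]))
lowtops (((0.5661208033561707, -0.042647138237953186), (0.10018066316843033, 0.2949703335762024), 12.639752388000488), 9096, array([ 0.5637, -0.0051,  0.0329]))
```

View pics/w1.png

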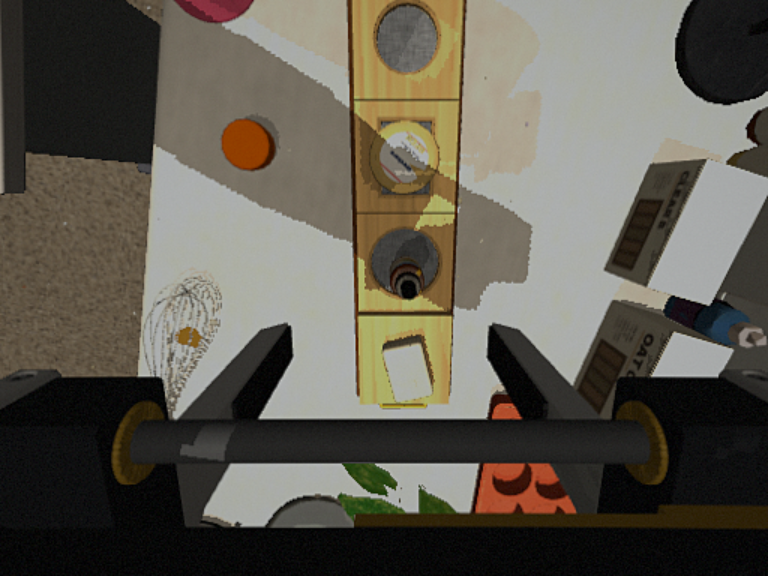

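```bash
cat > g.py <<'E'
from h import *
# dist from current pose to target world x,y,z(mm axes of tool) and target jaw yaw (deg of tool y from world x)
def go(x,y,z,yaw=None):
    o=get_obs();M=R.from_euler('xyz',o['eef_rot']).as_matrix()
    d=M.T@(np.array([x,y,z])-o['ee_pos'])*1000
    cur=np.degrees(np.arctan2(M[1,1],M[0,1]))
    print('shift',np.round(d,1),'spin',None if yaw is None else round(-np.radians(yaw-cur),3),'now',np.round(o['ee_pos'],4),'yaw',round(cur,2),'f',np.round(o['force'],1),'w',round(o['grip_width'],4),'t',round(o['time_s'],2))
E
python3 - <<'E'
from m import *
from g import go
W=np.load('w1.npz')['W']
for c in [(.607,-.228),(.610,-.235)]: print(blob(W,c,.05,.058,.080,True))
print('bottle',blob(W,(.587,-.137),.03,.085,.11),blob(W,(.587,-.137),.03,.112,.13))
go(.608,-.230,.070,26.6)
E
```

```text
(((0.6126123070716858, -0.23832370340824127), (0.04205167293548584, 0.061962664127349854), 26.615341186523438), 1020, array([ 0.6117, -0.2346,  0.0699]))
(((0.6126123070716858, -0.23832370340824127), (0.04205167293548584, 0.061962664127349854), 26.615341186523438), 1020, array([ 0.6117, -0.2346,  0.0699]))
bottle (((0.5880637168884277, -0.14121834933757782), 0.01145863812416792), 149, array([ 0.5848, -0.1367,  0.0974])) (((0.5893802642822266, -0.14269135892391205), 0.006384493317455053), 83, array([ 0.5886, -0.1412,  0.1189]))
shift [208.   15.9 106.7] spin -0.245 now [ 0.5696 -0.1295  0.2782] yaw 12.59 f [ 0.3  0.3 -0.1] w 0.094 t 0.7
```

```bash
python3 -m handwheel '[[[20,8,45],-0.12,-1],[[60,18,90],-0.245,-1],[[110,18,115],-0.245,-1],[[130,18,115],-0.245,-1],[[130,18,115],-0.245,-1]]' 20
python3 - <<'E'
from g import go
go(.6125,-.238,.070,26.6)
E
```

```text
time_s: 1.2
ee_pos: [0.61, -0.2364, 0.1418]
eef_rot: [-2.44, 1.559, 2.737]
force: [0.1, 0.5, -0.9]
grip_width: 0.0938
shift [71.8  2.1  3.2] spin 0.001 now [ 0.61   -0.2364  0.1418] yaw 26.63 f [ 0.1  0.5 -0.9] w 0.0938 t 1.2
```

```bash
python3 -m handwheel '[[[45,2,3],0,-1],[[71,2,3],0,-1],[[71,2,3],0,-1],[[71,2,3],0,0],[[71,2,3],0,1]]' 20
python3 -m handwheel '[[[0,0,0],0,1],[[0,0,0],0,1],[[0,0,0],0,1],[[0,0,0],0,1],[[0,0,0],0,1]]'
python3 -m handwheel '[[[-30,0,0],0,1],[[-70,0,0],0,1],[[-80,0,0],0,1],[[-80,0,0],0,1],[[-80,0,0],0,1]]'
python3 - <<'E'
from g import go
go(.687,-.003,.030,12.55)
E
```

```text
time_s: 1.7
ee_pos: [0.6136, -0.2377, 0.074]
eef_rot: [-2.434, 1.563, 2.744]
force: [0.5, -0.8, 0.6]
grip_width: 0.0813
time_s: 2.2
ee_pos: [0.6135, -0.2377, 0.0739]
eef_rot: [-2.432, 1.562, 2.745]
force: [-0.8, -0.7, 0.3]
grip_width: 0.0411
time_s: 2.7
ee_pos: [0.6136, -0.2377, 0.1523]
eef_rot: [-2.435, 1.561, 2.743]
force: [0.3, -0.3, -1.3]
grip_width: 0.041
shift [ 122.6  171.7 -175.9] spin 0.246 now [ 0.6136 -0.2377  0.1523] yaw 26.67 f [ 0.3 -0.3 -1.3] w 0.041 t 2.7
```

```bash
python3 -m handwheel '[[[-10,48,-30],0.1,1],[[-10,95,-70],0.2,1],[[0,140,-120],0.246,1],[[20,171,-170],0.246,1],[[40,172,-176],0.246,1]]'
python3 -m handwheel '[[[0,0,0],0,1],[[0,0,0],0,1],[[0,0,0],0,1],[[0,0,0],0,1],[[0,0,0],0,1]]'
python3 - <<'E'
from g import go
go(.687,-.003,.032,12.55)
E
```

```text
time_s: 3.2
ee_pos: [0.6874, -0.0096, 0.1171]
eef_rot: [-2.219, 1.561, 2.714]
force: [1.5, 0.7, -1.8]
grip_width: 0.0409
time_s: 3.7
ee_pos: [0.6875, -0.0109, 0.1176]
eef_rot: [-2.243, 1.562, 2.687]
force: [0.0, 0.6, -1.5]
grip_width: 0.0408
shift [85.6  1.8 -7.4] spin -0.001 now [ 0.6875 -0.0109  0.1176] yaw 12.51 f [ 0.   0.6 -1.5] w 0.0408 t 3.7
```

```bash
python3 -m handwheel '[[[30,0,-4],0,1],[[60,0,-7],0,1],[[80,0,-7],0,1],[[85,0,-7],0,1],[[86,0,-7],0,1]]'
python3 - <<'E'
from g import go
go(.687,-.003,.032,12.55)
E
```

```text
time_s: 4.2
ee_pos: [0.6854, -0.0043, 0.032]
eef_rot: [-2.243, 1.562, 2.687]
force: [-0.5, -0.8, -1.0]
grip_width: 0.0408
shift [-0.   1.9 -0.9] spin -0.001 now [ 0.6854 -0.0043  0.032 ] yaw 12.47 f [-0.5 -0.8 -1. ] w 0.0408 t 4.2
```

```bash
python3 -m handwheel '[[[0,0,0],0,-1],[[0,0,0],0,-1],[[0,0,0],0,-1],[[0,0,0],0,-1],[[0,0,0],0,-1]]'
python3 -m handwheel '[[[-40,0,0],0,-1],[[-90,0,0],0,-1],[[-140,0,0],0,-1],[[-180,0,0],0,-1],[[-200,0,0],0,-1]]'
python3 - <<'E'
from g import go
go(.589,-.130,.22,12.55)
E
```

```text
time_s: 4.7
ee_pos: [0.6855, -0.0043, 0.0322]
eef_rot: [-2.261, 1.562, 2.669]
force: [-1.3, 0.8, 0.8]
grip_width: 0.0771
time_s: 5.2
ee_pos: [0.6877, -0.0051, 0.237]
eef_rot: [-2.829, 1.567, 2.101]
force: [-0.5, -0.4, 0.3]
grip_width: 0.0943
shift [  16.8 -123.3  100.7] spin -0.001 now [ 0.6877 -0.0051  0.237 ] yaw 12.47 f [-0.5 -0.4  0.3] w 0.0943 t 5.2
```

```bash
python3 -m handwheel '[[[0,-45,30],0,-1],[[0,-90,60],0,-1],[[0,-120,75],0,-1],[[0,-120,75],0,-1],[[0,-120,75],0,-1]]'
python3 - <<'E'
from m import *
from g import go
W,p=run('w2')
print('collar',blob(W,(.588,-.141),.03,.087,.105),'bulb',blob(W,(.588,-.141),.03,.110,.13),'shoulder',blob(W,(.588,-.141),.03,.045,.082))
print('bblock',blob(W,(.6096,-.2367),.08,.037,.05,True))
print('pot',blob(W,(.56,-.033),.045,.050,.070), blob(W,(.687,-.004),.05,.02,.03,True))
m=(np.hypot(W[...,0]-.6096,W[...,1]+.2367)<.028)&(W[...,2]<.032);print('well',cv2.minEnclosingCircle(W[m][:,:2].astype(np.float32)),m.sum())
go(.589,-.142,.19,12.55)
E
```

```text
time_s: 5.7
ee_pos: [0.5867, -0.1046, 0.2376]
eef_rot: [-3.054, 1.567, 1.875]
force: [0.4, 0.4, 0.6]
grip_width: 0.0938
[ 0.5867 -0.1046  0.2376] 0.215 [0.4 0.4 0.6]
collar (((0.5887590646743774, -0.14201851189136505), 0.011824092827737331), 183, array([ 0.588 , -0.1365,  0.0975])) bulb (((0.5889871120452881, -0.14209355413913727), 0.0065896837040781975), 114, array([ 0.5888, -0.1404,  0.1182])) shoulder (((0.5883419513702393, -0.14013230800628662), 0.01667715050280094), 226, array([ 0.5853, -0.1286,  0.0714]))
bblock (((0.6061145067214966, -0.22127269208431244), (0.1000479906797409, 0.07483083754777908), 12.120387077331543), 2688, array([ 0.6036, -0.2135,  0.045 ]))
pot (((0.5614070892333984, -0.0327749140560627), 0.032169487327337265), 2090, array([ 0.561 , -0.0318,  0.0626])) (((0.6848487854003906, -0.005142323672771454), (0.04188685119152069, 0.06166129931807518), 12.031608581542969), 1418, array([ 0.6838, -0.0048,  0.0269]))
well ((0.6101360321044922, -0.23965249955654144), 0.019698815420269966) 389
shift [47.1 -6.4 37.7] spin -0.001 now [ 0.5872 -0.104   0.2373] yaw 12.47 f [0.5 1.  0.3] w 0.0942 t 5.75
```

View pics/w2.png

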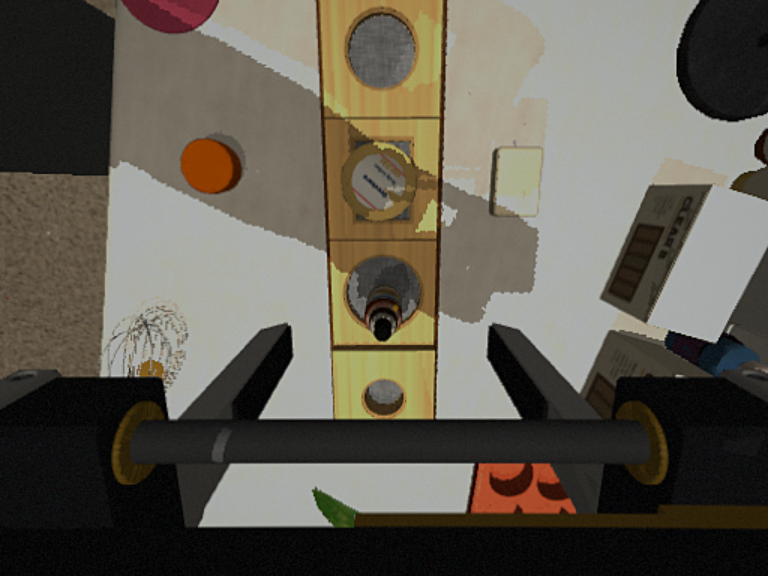

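```bash
python3 -m handwheel '[[[0,-6,37],0,-1],[[20,-6,38],0,-1],[[45,-6,38],0,-1],[[60,-6,38],0,-1],[[60,-6,38],0,-1]]'
python3 - <<'E'
from g import go
go(.589,-.142,.066,12.55)
E
```

```text
time_s: 6.25
ee_pos: [0.5894, -0.141, 0.1745]
eef_rot: [-2.539, 1.564, 2.392]
force: [-0.1, 0.2, 0.2]
grip_width: 0.094
shift [108.5  -0.2   1.6] spin -0.0 now [ 0.5894 -0.141   0.1745] yaw 12.55 f [-0.1  0.2  0.2] w 0.094 t 6.25
```

```bash
python3 -m handwheel '[[[40,0,1],0,-1],[[80,0,1],0,-1],[[105,0,1],0,-0.5],[[108,0,1],0,-0.2],[[108,0,1],0,0.1]]' 12
python3 -m handwheel '[[[0,0,0],0,0.15],[[0,0,0],0,0.25],[[0,0,0],0,0.35],[[0,0,0],0,0.6],[[0,0,0],0,1]]'
python3 -m handwheel '[[[0,0,0],0,1],[[0,0,0],0,1],[[0,0,0],0,1],[[0,0,0],0,1],[[0,0,0],0,1]]'
python3 - <<'E'
from g import go
go(.6098,-.2375,.066,12.55)
E
```

```text
time_s: 6.75
ee_pos: [0.5899, -0.1411, 0.0675]
eef_rot: [-2.585, 1.564, 2.347]
force: [-0.3, 0.2, -0.4]
grip_width: 0.073
time_s: 7.25
ee_pos: [0.5899, -0.1412, 0.0677]
eef_rot: [-2.607, 1.564, 2.325]
force: [-0.2, 0.7, 0.1]
grip_width: 0.0333
time_s: 7.75
ee_pos: [0.5899, -0.1412, 0.0677]
eef_rot: [-2.592, 1.564, 2.34]
force: [0.3, 0.9, -0.8]
grip_width: 0.0319
shift [ 1.2 -1.6 98.3] spin 0.001 now [ 0.5899 -0.1412  0.0677] yaw 12.58 f [ 0.3  0.9 -0.8] w 0.0319 t 7.75
```

```bash
python3 -m handwheel '[[[-25,0,0],0,1],[[-50,0,0],0,1],[[-65,0,0],0,1],[[-65,0,0],0,1],[[-65,0,0],0,1]]'
python3 -m handwheel '[[[0,0,25],0,1],[[0,0,55],0,1],[[0,-1,85],0,1],[[0,-1,98],0,1],[[0,-1,98],0,1]]'
python3 - <<'E'
from m import *
from g import go
W,p=run('w3')
print('bottle',blob(W,(.6107,-.2367),.03,.14,.155),blob(W,(.6107,-.2367),.03,.157,.18))
go(.6107,-.2367,.0677,12.55)
E
```

```text
time_s: 8.25
ee_pos: [0.5899, -0.1414, 0.1319]
eef_rot: [-2.55, 1.564, 2.382]
force: [-0.0, 1.1, -0.6]
grip_width: 0.0321
time_s: 8.75
ee_pos: [0.6099, -0.2382, 0.1298]
eef_rot: [-2.48, 1.562, 2.451]
force: [0.7, 0.9, -1.3]
grip_width: 0.0318
[ 0.6099 -0.2382  0.1298] 0.216 [ 0.7  0.9 -1.3]
bottle (((0.6081412434577942, -0.22931577265262604), 0.027900204062461853), 1372, array([ 0.6072, -0.2295,  0.1444])) (((0.6101802587509155, -0.23881107568740845), 0.01150389201939106), 1012, array([ 0.6091, -0.2336,  0.1607]))
shift [62.3  1.2  0.4] spin -0.0 now [ 0.6099 -0.237   0.1301] yaw 12.54 f [-0.6  0.  -1. ] w 0.0316 t 8.8
```

View pics/w3.png

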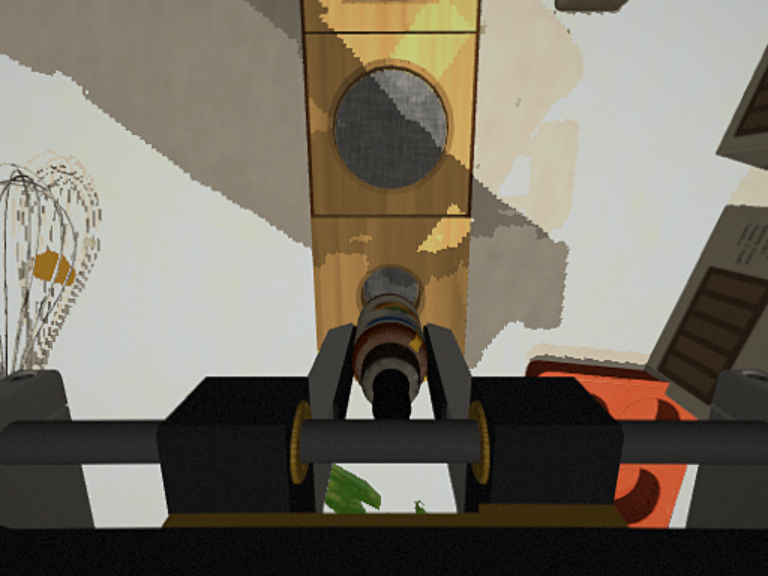

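The bottle hangs upright between the jaws with its well just behind it at (392,290), and the pot well at (390,127) is now empty. Next I'll lower the bottle.

```bash
python3 -m handwheel '[[[20,1,0],0,1],[[35,1,0],0,1],[[45,1,0],0,1],[[54,1,0],0,1],[[58,1,0],0,1]]'
python3 - <<'E'
from m import *
from g import go
W=np.load('w3.npz')['W']
print(blob(W,(.5867,-.1337),.05,.010,.0245))
print(blob(W,(.5867,-.1337),.075,.026,.036,True))
go(.6107,-.2367,.0677,12.55)
E
```

```text
time_s: 9.3
ee_pos: [0.6103, -0.236, 0.0712]
eef_rot: [-2.477, 1.561, 2.454]
force: [0.5, -0.2, -0.8]
grip_width: 0.0324
(((0.586134672164917, -0.13340552151203156), 0.036900587379932404), 4796, array([ 0.5861, -0.1318,  0.0214]))
(((0.5842626094818115, -0.12428538501262665), (0.1001342311501503, 0.12234576791524887), 12.583990097045898), 10169, array([ 0.5805, -0.1044,  0.0329]))
shift [3.5 0.3 0.8] spin 0.0 now [ 0.6103 -0.236   0.0712] yaw 12.56 f [ 0.5 -0.2 -0.8] w 0.0324 t 9.3
```

```bash
python3 -m handwheel '[[[2,0,0],0,1],[[4,0,0],0,1],[[4,0,0],0,1],[[4,0,0],0,0.2],[[4,0,0],0,0]]'
python3 -m handwheel '[[[0,0,0],0,-0.5],[[0,0,0],0,-1],[[0,0,0],0,-1],[[0,0,0],0,-1],[[-10,0,0],0,-1]]'
python3 -m handwheel '[[[-40,0,0],0,-1],[[-80,0,0],0,-1],[[-120,0,0],0,-1],[[-150,0,-20],0,-1],[[-150,0,-50],0,-1]]'
python3 - <<'E'
from m import *
from g import go
go(.5612,-.0335,.06,12.55)
E
```

```text
time_s: 9.8
ee_pos: [0.6104, -0.2361, 0.0675]
eef_rot: [-2.497, 1.562, 2.435]
force: [0.1, 0.5, -0.2]
grip_width: 0.0421
time_s: 10.3
ee_pos: [0.6099, -0.2358, 0.0766]
eef_rot: [-2.437, 1.559, 2.494]
force: [-0.0, 0.0, -0.3]
grip_width: 0.0818
time_s: 10.8
ee_pos: [0.6013, -0.189, 0.2325]
eef_rot: [-2.942, 1.566, 1.988]
force: [0.3, 0.0, 0.3]
grip_width: 0.094
shift [ 173.2   -5.5 -159.7] spin -0.002 now [ 0.6013 -0.189   0.2325] yaw 12.45 f [0.3 0.  0.3] w 0.094 t 10.8
```

```bash
python3 -m handwheel '[[[0,-2,-45],0,-1],[[0,-4,-90],0,-1],[[0,-5,-125],0,-1],[[0,-5,-125],0,-1],[[0,-5,-125],0,-1]]'
python3 - <<'E'
from m import *
from g import go
W,p=run('w4')
print('pot',blob(W,(.5612,-.033),.045,.050,.070))
print('collar',blob(W,(.6098,-.2375),.03,.087,.105),'bulb',blob(W,(.6098,-.2375),.03,.110,.13))
go(.5614,-.0335,.061,12.55)
E
```

```text
time_s: 11.3
ee_pos: [0.5696, -0.0676, 0.2341]
eef_rot: [3.083, 1.567, 1.731]
force: [0.4, -0.1, 0.1]
grip_width: 0.0936
[ 0.5696 -0.0676  0.2341] 0.217 [ 0.4 -0.1  0.1]
pot (((0.5606138110160828, -0.03209347650408745), 0.03239097818732262), 1967, array([ 0.5608, -0.0312,  0.0626]))
collar (((0.6093688607215881, -0.23595377802848816), 0.01123358029872179), 123, array([ 0.6079, -0.232 ,  0.0982])) bulb (((0.6099104881286621, -0.23666685819625854), 0.006257923319935799), 104, array([ 0.6092, -0.2333,  0.1176]))
shift [172.9  -0.5 -35.2] spin -0.002 now [ 0.5697 -0.0684  0.2337] yaw 12.46 f [ 0.7 -0.4  0.9] w 0.0939 t 11.35
```

View pics/w4.png

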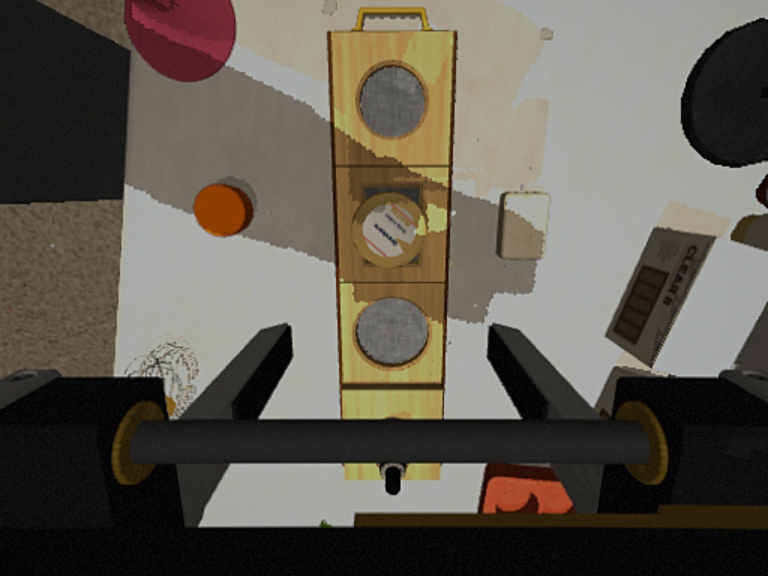

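The bottle now stands in its own well at (393,475), with its collar at the same height as when it stood on a well floor. The pot is at (388,230) and the soap is on the bench at (523,225). Next is the pot.

```bash
python3 -m handwheel '[[[20,-1,-35],0,-1],[[60,-1,-35],0,-1],[[100,-1,-35],0,-1],[[125,-1,-35],0,-1],[[125,-1,-35],0,-1]]'
python3 - <<'E'
from g import go
go(.561,-.033,.061,12.55)
E
```

```text
time_s: 11.85
ee_pos: [0.5596, -0.0349, 0.1056]
eef_rot: [-2.356, 1.563, 2.573]
force: [0.1, 0.3, 0.4]
grip_width: 0.0941
shift [44.6  2.  -1.3] spin -0.003 now [ 0.5596 -0.0349  0.1056] yaw 12.38 f [0.1 0.3 0.4] w 0.0941 t 11.85
```

```bash
python3 -m handwheel '[[[30,2,-1],0,-1],[[44,2,-1],0,-1],[[45,2,-1],0,-1],[[45,2,-1],0,-0.4],[[45,2,-1],0,0]]' 15
python3 -m handwheel '[[[0,0,0],0,0.3],[[0,0,0],0,0.6],[[0,0,0],0,1],[[0,0,0],0,1],[[0,0,0],0,1]]'
python3 -m handwheel '[[[-20,0,0],0,1],[[-40,0,0],0,1],[[-45,0,0],0,1],[[-45,0,0],0,1],[[-45,0,0],0,1]]'
python3 - <<'E'
from g import go
go(.5865,-.1336,.050,12.55)
E
```

```text
time_s: 12.35
ee_pos: [0.5618, -0.0335, 0.0622]
eef_rot: [-2.505, 1.564, 2.423]
force: [-0.2, -1.2, -0.1]
grip_width: 0.0812
time_s: 12.85
ee_pos: [0.5623, -0.0335, 0.0631]
eef_rot: [-2.643, 1.566, 2.286]
force: [-1.4, -0.3, 6.0]
grip_width: 0.0641
time_s: 13.35
ee_pos: [0.562, -0.0337, 0.1071]
eef_rot: [-2.516, 1.565, 2.413]
force: [0.4, -1.2, -1.7]
grip_width: 0.0646
shift [ 56.6   2.7 103.2] spin -0.003 now [ 0.562  -0.0337  0.1071] yaw 12.38 f [ 0.4 -1.2 -1.7] w 0.0646 t 13.35
```

```bash
python3 -m handwheel '[[[0,0,30],0,1],[[0,1,65],0,1],[[0,3,95],0,1],[[0,3,103],0,1],[[0,3,103],0,1]]'
python3 - <<'E'
from m import *
from g import go
W,p=run('w5')
print('pot',blob(W,(.5865,-.1336),.045,.095,.12))
go(.5865,-.1336,.052,12.55)
E
```

```text
time_s: 13.85
ee_pos: [0.5866, -0.1342, 0.1054]
eef_rot: [-2.421, 1.563, 2.506]
force: [-0.4, 1.1, -0.4]
grip_width: 0.0642
[ 0.5866 -0.1342  0.1054] 0.213 [-0.4  1.1 -0.4]
pot (((0.5845012068748474, -0.12533673644065857), 0.044056184589862823), 7387, array([ 0.5855, -0.13  ,  0.1049]))
shift [53.6  0.2  0.7] spin -0.004 now [ 0.5865 -0.1332  0.1056] yaw 12.35 f [-0.6  0.1 -1.3] w 0.0648 t 13.9
```

```bash
python3 -m handwheel '[[[20,0,0],0,1],[[34,0,0],0,1],[[42,0,0],0,1],[[48,0,0],0,1],[[51,0,0],0,1]]'
python3 -m handwheel '[[[1,0,0],0,1],[[2,0,0],0,1],[[3,0,0],0,1],[[3,0,0],0,1],[[3,0,0],0,1]]'
```

```text
time_s: 14.4
ee_pos: [0.5862, -0.1326, 0.0543]
eef_rot: [-2.429, 1.563, 2.499]
force: [0.3, -1.0, -0.4]
grip_width: 0.0642
time_s: 14.9
ee_pos: [0.5862, -0.1326, 0.0515]
eef_rot: [-2.443, 1.563, 2.485]
force: [-0.1, -0.6, -0.2]
grip_width: 0.0644
```

```bash
python3 -m handwheel '[[[0,0,0],0,0.2],[[0,0,0],0,0],[[0,0,0],0,-1],[[0,0,0],0,-1],[[0,0,0],0,-1]]'
python3 -m handwheel '[[[-30,0,0],0,-1],[[-80,0,0],0,-1],[[-130,0,0],0,-1],[[-160,0,-20],0,-1],[[-180,0,-50],0,-1]]'
python3 - <<'E'
from g import go
go(.6845,-.02,.232,12.2)
E
```

```text
time_s: 15.4
ee_pos: [0.5863, -0.1327, 0.0516]
eef_rot: [-2.447, 1.563, 2.481]
force: [0.1, 0.0, -0.8]
grip_width: 0.0848
time_s: 15.9
ee_pos: [0.577, -0.0851, 0.2347]
eef_rot: [-2.751, 1.566, 2.176]
force: [0.3, -0.4, -0.7]
grip_width: 0.0941
shift [  2.6 118.9 -40.8] spin 0.001 now [ 0.577  -0.0851  0.2347] yaw 12.26 f [ 0.3 -0.4 -0.7] w 0.0941 t 15.9
```

```bash
python3 -m handwheel '[[[0,45,-20],0,-1],[[0,90,-35],0,-1],[[0,118,-35],0,-1],[[0,118,-35],0,-1],[[0,118,-35],0,-1]]'
python3 - <<'E'
from m import *
from g import go
W,p=run('w6')
print('soap',blob(W,(.6848,-.005),.05,.02,.035,True))
print('pot',blob(W,(.5865,-.1336),.045,.040,.060))
print('barwell',blob(W,(.5638,-.0307),.05,.012,.026,True))
go(.6848,-.005,.031,12.2)
E
```

```text
time_s: 16.4
ee_pos: [0.6846, -0.0259, 0.2338]
eef_rot: [-2.579, 1.565, 2.348]
force: [-0.5, -1.0, 0.2]
grip_width: 0.0942
[ 0.6846 -0.0259  0.2338] 0.213 [-0.5 -1.   0.2]
soap (((0.6850621104240417, -0.0045473575592041016), (0.04154627025127411, 0.06144505366683006), 13.143367767333984), 1269, array([ 0.6851, -0.0039,  0.0269]))
pot (((0.5742897987365723, -0.11919727921485901), 0.02617061883211136), 270, array([ 0.5683, -0.1116,  0.0504]))
barwell (((0.5627390146255493, -0.031531207263469696), (0.04893079772591591, 0.06969906389713287), 12.728536605834961), 1678, array([ 0.5624, -0.03  ,  0.0236]))
shift [203.5   5.4 -19.7] spin 0.001 now [ 0.6843 -0.0262  0.2344] yaw 12.25 f [-0.7  0.5 -0.8] w 0.0941 t 16.45
```

View pics/w6.png

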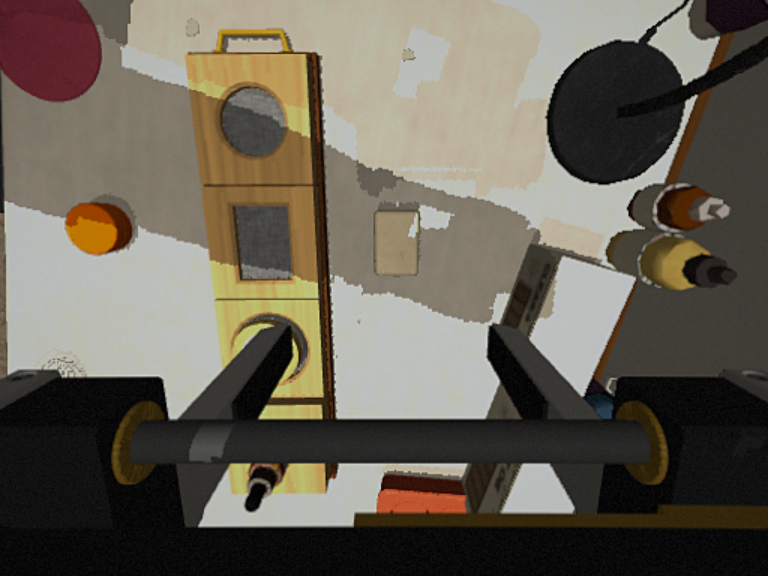

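The bar well is clear at (263,242), the soap is on the bench at (397,242), and the pot sits in its well at (268,348), partly hidden. I'll descend on the soap.

```bash
python3 -m handwheel '[[[30,5,-20],0,-1],[[75,5,-20],0,-1],[[120,5,-20],0,-1],[[150,5,-20],0,-1],[[155,5,-20],0,-1]]' 20
python3 - <<'E'
from g import go
go(.685,-.0045,.031,12.6)
E
```

```text
time_s: 16.95
ee_pos: [0.6822, -0.0055, 0.0763]
eef_rot: [-2.229, 1.561, 2.697]
force: [-0.2, -0.6, 0.5]
grip_width: 0.0936
shift [45.2  3.3 -0.1] spin -0.007 now [ 0.6822 -0.0055  0.0763] yaw 12.2 f [-0.2 -0.6  0.5] w 0.0936 t 16.95
```

```bash
python3 -m handwheel '[[[30,3,0],-0.007,-1],[[45,3,0],-0.007,-1],[[45,3,0],-0.007,-1],[[45,3,0],-0.007,-0.4],[[45,3,0],-0.007,0]]'
python3 -m handwheel '[[[0,0,0],0,0.3],[[0,0,0],0,1],[[0,0,0],0,1],[[0,0,0],0,1],[[0,0,0],0,1]]'
python3 -m handwheel '[[[-25,0,0],0,1],[[-60,0,0],0,1],[[-70,0,0],0,1],[[-70,0,0],0,1],[[-70,0,0],0,1]]'
python3 - <<'E'
from g import go
go(.5635,-.031,.060,12.6)
E
```

```text
time_s: 17.45
ee_pos: [0.6855, -0.0048, 0.0334]
eef_rot: [-2.374, 1.564, 2.558]
force: [0.3, -0.5, -0.6]
grip_width: 0.0815
time_s: 17.95
ee_pos: [0.6855, -0.0048, 0.0334]
eef_rot: [-2.368, 1.564, 2.564]
force: [1.0, 0.5, 0.6]
grip_width: 0.0414
time_s: 18.45
ee_pos: [0.6853, -0.0051, 0.1017]
eef_rot: [-2.258, 1.562, 2.675]
force: [0.1, -0.7, -1.7]
grip_width: 0.0406
shift [  42.6 -124.2   -1. ] spin -0.0 now [ 0.6853 -0.0051  0.1017] yaw 12.59 f [ 0.1 -0.7 -1.7] w 0.0406 t 18.45
```

```bash
python3 -m handwheel '[[[0,-40,0],0,1],[[0,-80,0],0,1],[[0,-115,-1],0,1],[[0,-124,-1],0,1],[[0,-124,-1],0,1]]'
python3 -m handwheel '[[[0,0,0],0,1],[[0,0,0],0,1],[[10,0,0],0,1],[[20,0,0],0,1],[[20,0,0],0,1]]'
python3 - <<'E'
from g import go
go(.5635,-.031,.055,12.6)
E
```

```text
time_s: 18.95
ee_pos: [0.5633, -0.0313, 0.1018]
eef_rot: [-2.212, 1.56, 2.72]
force: [1.1, -0.7, -0.1]
grip_width: 0.0403
time_s: 19.45
ee_pos: [0.5623, -0.031, 0.0796]
eef_rot: [-2.145, 1.557, 2.787]
force: [-0.1, 0.5, -0.9]
grip_width: 0.0411
shift [24.6  1.4  0.4] spin -0.0 now [ 0.5623 -0.031   0.0796] yaw 12.57 f [-0.1  0.5 -0.9] w 0.0411 t 19.45
```

```bash
python3 -m handwheel '[[[8,1,0],0,1],[[14,1,0],0,1],[[19,1,0],0,1],[[22,1,0],0,1],[[24,1,0],0,1]]'
python3 -m handwheel '[[[1,0,0],0,1],[[1,0,0],0,1],[[1,0,0],0,0.0],[[1,0,0],0,-0.3],[[1,0,0],0,-1]]'
python3 -m handwheel '[[[0,0,0],0,-1],[[-40,0,0],0,-1],[[-80,0,0],0,-1],[[-130,0,0],0,-1],[[-170,0,-20],0,-1]]'
python3 - <<'E'
from m import *
from g import go
W,p=run('w7')
print('soap',blob(W,(.5635,-.031),.045,.038,.06,True))
go(.4965,.235,.22,12.6)
E
```

```text
time_s: 19.95
ee_pos: [0.563, -0.0307, 0.0553]
eef_rot: [-2.142, 1.557, 2.79]
force: [0.3, 0.2, -1.2]
grip_width: 0.0405
time_s: 20.45
ee_pos: [0.5631, -0.0307, 0.0545]
eef_rot: [-2.149, 1.558, 2.783]
force: [0.9, -0.3, -0.8]
grip_width: 0.0596
time_s: 20.95
ee_pos: [0.5611, -0.0131, 0.2275]
eef_rot: [-2.168, 1.559, 2.762]
force: [-0.2, -0.5, 0.2]
grip_width: 0.0938
[ 0.5611 -0.0131  0.2275] 0.216 [-0.2 -0.5  0.2]
soap (((0.562127411365509, -0.03025497868657112), (0.04150470346212387, 0.0609767846763134), 12.976971626281738), 1370, array([ 0.5622, -0.0287,  0.0479]))
shift [  15.2  -10.8 -253.4] spin -0.001 now [ 0.5622 -0.01    0.234 ] yaw 12.57 f [-0.3  2.5  7.2] w 0.0938 t 21.0
```

```bash
python3 -m handwheel '[[[0,-2,-45],0,-1],[[0,-5,-95],0,-1],[[0,-8,-145],0,-1],[[0,-11,-195],0,-1],[[0,-11,-225],0,-1]]'
python3 -m handwheel '[[[0,0,0],0,-1],[[0,0,0],0,-1],[[0,0,0],0,-1],[[0,0,0],0,-1],[[0,0,0],0,-1]]'
python3 - <<'E'
from m import *
from g import go
W,p=run('w8')
print('tin',blob(W,(.497,.2515),.04,.018,.035))
m=(W[...,2]<.0255)&(W[...,2]>.015)&(np.hypot(W[...,0]-.541,W[...,1]-.073)<.04)
print('tinwell',m.sum(),cv2.minEnclosingCircle(W[m][:,:2].astype(np.float32)) if m.any() else 0)
go(.497,.2515,.028,12.6)
E
```

```text
time_s: 21.5
ee_pos: [0.5012, 0.21, 0.2351]
eef_rot: [-2.942, 1.566, 1.992]
force: [0.7, -0.6, -0.1]
grip_width: 0.094
time_s: 22.0
ee_pos: [0.5015, 0.2091, 0.2351]
eef_rot: [-2.936, 1.566, 1.996]
force: [0.6, -0.8, 0.3]
grip_width: 0.0937
[0.5015 0.2091 0.2351] 0.218 [ 0.6 -0.8  0.3]
tin (((0.4991248548030853, 0.24790780246257782), 0.024064118042588234), 926, array([0.4992, 0.2484, 0.0264]))
tinwell 768 ((0.5409526824951172, 0.07087719440460205), 0.02822430618107319)
shift [207.3   5.1 -41.2] spin 0.0 now [0.5015 0.2092 0.2351] yaw 12.61 f [-1.2 -0.4 -0.1] w 0.0941 t 22.05
```

View pics/w8.png

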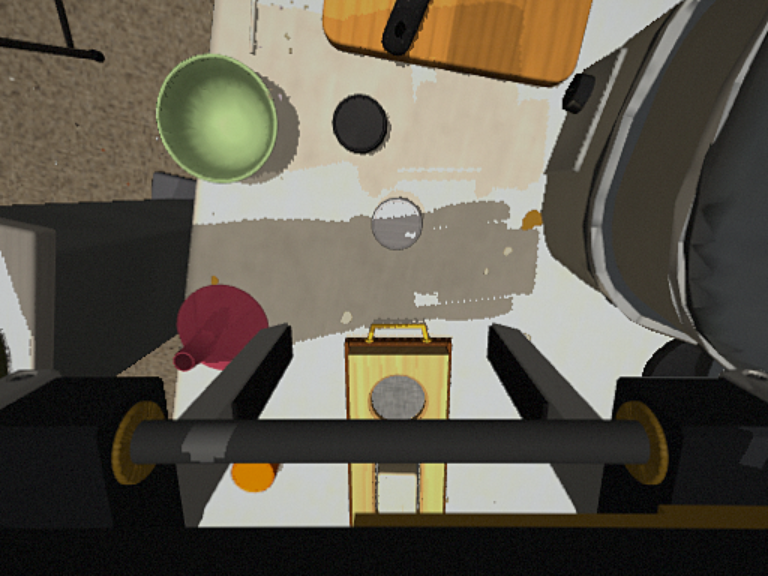

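The silver tin is at (397,223), the black look-alike at (360,124), and the tin well at (398,397). The cooker is to the right, so I'll check its clearance first.

```bash
python3 - <<'E'
from m import *
from g import go
W=np.load('w8.npz')['W'];S=np.load('scene0.npz')['W']
c,s=np.cos(.22),np.sin(.22)
for A in (W[:320],S):
    dx=A[...,0]-.499;dy=A[...,1]-.248;a=dx*c+dy*s;b=-dx*s+dy*c
    m=(np.abs(b)<.05)&(a>.03)&(a<.3)&(A[...,2]>.03)&(A[...,2]<.2)
    print(m.sum(),np.percentile(a[m],[0,1,10]) if m.any() else '')
go(.499,.248,.028,12.6)
E
```

```text
7302 [0.12541875 0.12717219 0.13176334]
1057 [0.12549289 0.12836784 0.13371196]
shift [207.3   6.3 -37.3] spin 0.0 now [0.5015 0.2092 0.2351] yaw 12.61 f [-1.2 -0.4 -0.1] w 0.0941 t 22.05
```

```bash
python3 -m handwheel '[[[20,6,-37],0,-1],[[65,6,-37],0,-1],[[110,6,-37],0,-1],[[150,6,-37],0,-1],[[160,6,-37],0,-1]]' 15
python3 - <<'E'
from g import go
go(.499,.248,.028,12.6)
E
```

```text
time_s: 22.55
ee_pos: [0.4972, 0.2463, 0.0714]
eef_rot: [-2.076, 1.563, 2.856]
force: [-0.6, -0.8, -0.3]
grip_width: 0.094
shift [43.4  2.4 -1.1] spin -0.0 now [0.4972 0.2463 0.0714] yaw 12.59 f [-0.6 -0.8 -0.3] w 0.094 t 22.55
```

```bash
python3 -m handwheel '[[[30,2,-1],0,-1],[[45,2,-1],0,-1],[[45,2,-1],0,-1],[[45,2,-1],0,-0.4],[[45,2,-1],0,0]]'
python3 -m handwheel '[[[0,0,0],0,0.3],[[0,0,0],0,0.6],[[0,0,0],0,1],[[0,0,0],0,1],[[0,0,0],0,1]]'
python3 -m handwheel '[[[-25,0,0],0,1],[[-60,0,0],0,1],[[-70,0,0],0,1],[[-70,0,0],0,1],[[-70,0,0],0,1]]'
python3 - <<'E'
from g import go
go(.541,.0715,.06,12.6)
E
```

```text
time_s: 23.05
ee_pos: [0.4995, 0.2482, 0.0282]
eef_rot: [-2.338, 1.564, 2.594]
force: [-0.2, 0.0, -0.0]
grip_width: 0.0816
time_s: 23.55
ee_pos: [0.4995, 0.2482, 0.0284]
eef_rot: [-2.35, 1.564, 2.582]
force: [-0.2, -0.1, 1.5]
grip_width: 0.0483
time_s: 24.05
ee_pos: [0.4994, 0.2477, 0.0971]
eef_rot: [-2.182, 1.564, 2.75]
force: [-0.1, -0.5, -1.6]
grip_width: 0.0475
shift [ 36.3   2.5 181.2] spin -0.0 now [0.4994 0.2477 0.0971] yaw 12.58 f [-0.1 -0.5 -1.6] w 0.0475 t 24.05
```

```bash
python3 -m handwheel '[[[0,0,40],0,1],[[0,1,85],0,1],[[0,2,130],0,1],[[0,2,170],0,1],[[0,2,181],0,1]]'
python3 -m handwheel '[[[0,0,0],0,1],[[0,0,0],0,1],[[10,0,0],0,1],[[20,0,0],0,1],[[20,0,0],0,1]]'
python3 - <<'E'
from g import go
go(.541,.0715,.051,12.6)
E
```

```text
time_s: 24.55
ee_pos: [0.5406, 0.0683, 0.0946]
eef_rot: [-2.038, 1.561, 2.891]
force: [0.2, 0.8, -0.4]
grip_width: 0.0477
time_s: 25.05
ee_pos: [0.5393, 0.0691, 0.0727]
eef_rot: [-1.967, 1.558, 2.963]
force: [-0.1, 0.3, -0.2]
grip_width: 0.048
shift [21.6  2.4 -1.9] spin -0.002 now [0.5393 0.0691 0.0727] yaw 12.47 f [-0.1  0.3 -0.2] w 0.048 t 25.05
```

```bash
python3 -m handwheel '[[[6,2,-2],0,1],[[11,2,-2],0,1],[[16,2,-2],0,1],[[20,2,-2],0,1],[[22,2,-2],0,1]]'
python3 -m handwheel '[[[0,0,0],0,1],[[0,0,0],0,0.1],[[0,0,0],0,-0.3],[[0,0,0],0,-1],[[0,0,0],0,-1]]'
python3 -m handwheel '[[[-30,0,0],0,-1],[[-80,0,0],0,-1],[[-130,0,0],0,-1],[[-180,0,40],0,-1],[[-200,0,60],0,-1]]'
python3 -m handwheel '[[[-20,0,20],0,-1],[[-20,0,20],0,-1],[[-20,0,20],0,-1],[[-20,0,20],0,-1],[[-20,0,20],0,-1]]'
python3 - <<'E'
from m import *
W,p=run('w9')
print('tin',blob(W,(.541,.0718),.04,.038,.055))
print('soap',blob(W,(.5635,-.031),.045,.038,.06,True))
print('pot',blob(W,(.5865,-.1336),.045,.040,.060))
print('tops',blob(W,(.56,.0),.2,.026,.036,True))
E
```

```text
time_s: 25.55
ee_pos: [0.5404, 0.0715, 0.0503]
eef_rot: [-1.959, 1.558, 2.971]
force: [-7.0, -0.4, 12.4]
grip_width: 0.0475
time_s: 26.05
ee_pos: [0.5405, 0.0714, 0.0504]
eef_rot: [-1.958, 1.558, 2.972]
force: [-0.2, -0.9, -0.0]
grip_width: 0.0683
time_s: 26.55
ee_pos: [0.5562, 0.012, 0.2531]
eef_rot: [-1.993, 1.561, 2.939]
force: [-0.1, -0.1, -0.3]
grip_width: 0.094
time_s: 27.05
ee_pos: [0.5603, -0.0067, 0.2719]
eef_rot: [-1.977, 1.559, 2.955]
force: [-0.2, 0.3, 0.9]
grip_width: 0.0938
[ 0.5603 -0.0067  0.2719] 0.218 [-0.2  0.3  0.9]
tin (((0.5401865839958191, 0.07119034975767136), 0.024009181186556816), 919, array([0.5402, 0.0713, 0.0485]))
soap (((0.5631169080734253, -0.03074461594223976), (0.041352927684783936, 0.06206067278981209), 11.816533088684082), 1096, array([ 0.5625, -0.0288,  0.0479]))
pot (((0.5856288075447083, -0.13065926730632782), 0.032605115324258804), 1228, array([ 0.5853, -0.1279,  0.0506]))
tops (((0.5753889679908752, -0.08360131084918976), (0.10017792880535126, 0.21166355907917023), 12.55579662322998), 4926, array([ 0.5734, -0.0739,  0.033 ]))
```

View pics/w9.png

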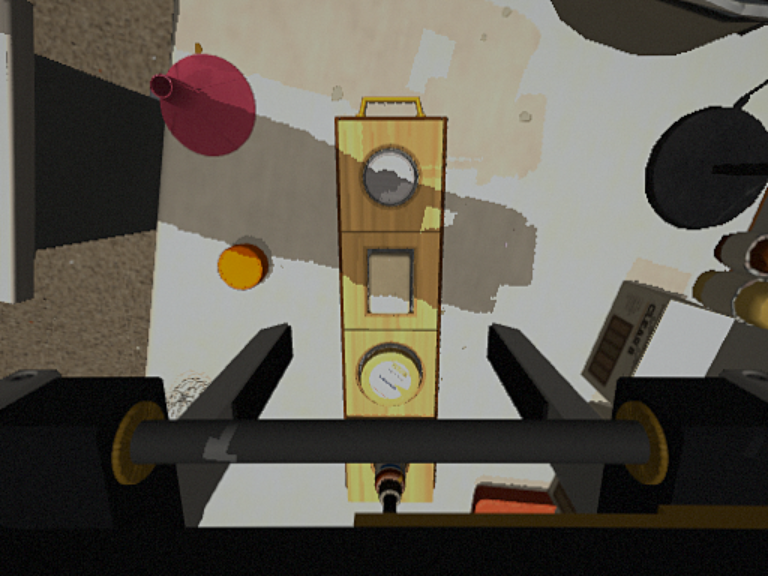

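All four are seated: the tin top is at 48.5 mm, soap 47.9 mm and pot 50.6 mm. The pot reads 12.0 mm lower than it did on top of its block, which is exactly its well's depth. The bottle is upright at (389,485).

```bash
python3 -c "
from station import *
print(hand_in())"
```

```text
the job is handed in; nothing more can be done
None
```

All four items are in their own wells, and the job was handed in at about 27 s of the 122 s allowed. I moved the soap to the bench, then the bottle, pot and soap into their wells, and last the silver balm tin. I left the black and orange look-alikes alone.

My last checks, from the wrist camera's depth readings (calibrated to about 2 mm):

| Item | Distance from well centre | Height check |
|---|---|---|
| Balm tin | about 1 mm | top within about 2 mm of seated height |
| Soap bar | under 1 mm | top within about 1 mm of seated height |
| Salve pot | about 3 mm | 12 mm lower than on the block, its well's depth |
| Dropper bottle | under 1 mm | collar at the same height as when it stood on a well floor |

- **Pot:** the gripper partly hid it in the last picture, so its 3 mm is the least certain figure.
- **Bottle:** I measured its position just after placing it. In the last picture I only saw that it was still upright and in place, and it was kept upright throughout.
- **Forces:** the largest I saw was about 14 N, as the tin touched down.

No check failed. I did not measure the tilt of the seated items directly. The hand-in gave no verdict.

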